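Sweep the flower-stem offcuts from the trimming board into the catch tray

TASK

Slide the metal catch tray squarely up against the open end of the flower-trimming board, lined up with it so that no gap is left, and only then use the brush to sweep all five stem offcuts off the board into the tray, without touching the offcuts with the gripper. When they are all in the tray, stand the brush upright on its bristles on the table, clear of the board and tray, with the tray still flush against the board. Leave the vase, mug and candle where they are.

Things in the scene. Friction and masses are not known exactly. Their poses are not given: they have to be found in the camera images.
- board: Pale wooden flower-trimming board, fixed, 200 (x) x 260 (y) x 30 mm high; origin at the centre of its underside, z up. Flat top at z 30 mm. Fences 12 mm high above the top along both long sides (x = +-90 to +-100 mm). Fixed metal stem cutter at the closed end, x -50 to 95, y 90 to 126, up to z 80 mm. The end at y = -130 mm is open, without fence.
- board_mouth (a point): Middle of the top edge of the board's open end: x 0, y -130, z 30 mm in the board's frame. At the start the offcuts lie on the board with their centres at y -95 to 10 mm and x within +-70 mm in the board's frame; the strip from y 31 to 89 mm is free.
- tray: Loose grey steel catch tray, 0.35 to 0.7 kg, 232 (x) x 140 (y) mm; origin at the centre of its underside, z up. Floor 4 mm thick; walls 6 mm thick, 35 mm high on three sides; the mouth at y = +70 mm is open and faces the board's open end across a gap of 30 to 70 mm, turned up to 0.2 rad. Flush and lined up, its origin is at x 0, y -200 mm in the board's frame, yaw equal to the board's.
- tray_corner_a (a point): Outer corner of the tray's mouth at x -116, y +70, z 0 mm in the tray's frame.
- tray_corner_b (a point): Outer corner of the tray's mouth at x +116, y +70, z 0 mm in the tray's frame.
- tray_grip (a point): Pinch point of the upright brown wooden grip on the middle of the tray's back wall: x 0, y -78, z 45 mm in the tray's frame. The grip is 60 (x) x 16 (y) mm and reaches from the table to z 62 mm; pinch it from above across the 16 mm (the tray's y axis). Sliding the tray takes up to about 8 N.
- brush: Loose hand brush, 0.1 to 0.2 kg, standing on its bristles; origin at the centre of the bristles' underside, z up, long way along x. Stiff pale bristles (rigid) 110 (x) x 26 (y) x 28 mm high; wooden block 112 x 32 mm, z 26 to 42 mm; ridge to hold 100 (x) x 22 (y) mm, z 40 to 88 mm. It stands at the far left or far right of the work, the vase at the other side.
- brush_grip (a point): Middle of the brush's ridge, 66 mm above the bristles' underside; pinch from above across the 22 mm (the brush's y axis).
- vase: Bystander: glass bottle vase with white-flowered twigs in a black metal ring stand, base 90 mm across, ring 142 mm wide, bottle 150 mm and twigs up to 275 mm high; origin at the centre of its underside. Leave alone.
- mug: Bystander: white mug, 80 mm across, 90 mm high; origin at the centre of its underside. Leave alone.
- candle: Bystander: candle in an amber glass jar with a metal lid, 60 mm across, 74 mm high; origin at the centre of its underside. Leave alone.
- offcut1: Loose woody stem offcut, brown, 14 g: a rod 16 mm thick and 34 mm long with two short side twigs 13 mm thick that keep it from rolling; up to 40 mm across over the twigs; origin at the middle of the rod (8 mm above what it lies on), x along the rod.
- offcut2: Loose woody stem offcut, brown, 14 g: a rod 16 mm thick and 30 mm long with two short side twigs 13 mm thick that keep it from rolling; up to 40 mm across over the twigs; origin at the middle of the rod (8 mm above what it lies on), x along the rod.
- offcut3: Loose woody stem offcut, brown, 14 g: a rod 16 mm thick and 32 mm long with two short side twigs 13 mm thick that keep it from rolling; up to 40 mm across over the twigs; origin at the middle of the rod (8 mm above what it lies on), x along the rod.
- offcut4: Loose woody stem offcut, brown, 14 g: a rod 16 mm thick and 28 mm long with two short side twigs 13 mm thick that keep it from rolling; up to 40 mm across over the twigs; origin at the middle of the rod (8 mm above what it lies on), x along the rod.
- offcut5: Loose woody stem offcut, brown, 14 g: a rod 16 mm thick and 34 mm long with two short side twigs 13 mm thick that keep it from rolling; up to 40 mm across over the twigs; origin at the middle of the rod (8 mm above what it lies on), x along the rod.
Things that resemble listed ones, but are neither listed nor needed, are in the scene too. Leave any orange or purple look-alike of the brush alone.

How it is judged:
By the outcome, as a careful person would: the job done as asked, in the order asked, and still so for the second after the job is handed in, with the robot touching nothing.
It also fails if it takes over 72 s, if anything falls off the work surface, if the arm or the gripper's body presses on something with over 40 N, if the wrist force passes 120 N, or if a joint passes its speed limit or range.

ROBOT

A 6-joint arm with a two-finger parallel gripper is mounted at the origin on the work surface. World frame = base frame: x ahead of the robot, y to its left, z up, the work surface at z = 0. Lengths are in mm, angles in rad, forces in N, time in s.
With the tool pointing down it reaches from about 350 to 875 mm from the base axis. Payload 4.2 kg.
Tool frame: the origin (TCP) lies midway between the tips of the shut fingers; the grasp point (between the pads) lies 19 mm behind it (arm.grasp_offset is the distance from the TCP to the grasp point, in mm); z points along the fingers, y is the line along which they close (so a half turn about z gives the same grasp; the last joint's range is limited). The gripper opens to 85 mm and grips with 20 to 120 N. Pads are 22 mm wide; open, the fingers measure 114 mm over their backs; the gripper's body (76 mm by 85 mm) begins 54 mm behind the grasp point. The pads swing forward as they close: fully open they stand 13 mm farther back than shut.
Start: joints at [-1.054, 0.385, 0.008, 0, -1.194, -0.259], TCP at [159.363, -604.32, 194.712] pointing down, gripper open.
Joint ranges: [-3.14, 3.14], [-1.21, 2.06], [-1.07, 1.41], [-3.16, 2.05], [-2.99, -0.16], [-3.1, 3.1]. Speed limits (rad/s): [2.79, 2.79, 3.14, 3.14, 3.14, 3.14].

INTERFACE

Orientations are given as a unit quaternion [x, y, z, w].
In Python, from bench import arm gives the robot as it stands. The module is installed in compiled form; this text tells all that it offers.
- The arm moves only by the tool servo_tool, never from a script. Its argument "increments" is a list of rows, each a list of 7 numbers: the opening, from 0 (shut) to 1 (fully open), then the shift along the tool's x, y, z in m, then the turn, a rotation vector about the tool's x, y, z in degrees. In form: [[grip, x, y, z, ax, ay, az], ...]. A call has 1 to 12 rows; each row is the pose to reach, as a shift and turn from the pose commanded when the call began, along the tool's axes at that moment; what a row does not reach only later rows make up. A row lasts 1/8 s, in which the tool goes at most 62.5 mm and 10.7 degrees, less where a joint would pass 70% of its speed; a pose out of reach is approached as far as the arm can. A call with a gripper value outside its range is refused whole. The fingers move at their own pace and stop on an object; the grip force is fixed at half the most. Time passes only in rows, so rows that repeat a pose let the fingers close. It gives the time, the measured TCP pose, the force, the opening and the grip force at its end, in the units of the state.
- arm.read_state(): the state, without advancing time (a new reading comes with each control period).
- arm.get_image(name): name is "scene" or "top" or "wrist"; returns a dict with "color" (420x560x3 uint8, red, green, blue), "fx", "fy", "cx", "cy" (pixels), "rvec" (rotation vector, rad) and "tvec" (3), from world to camera coordinates, as OpenCV has them; the wrist camera has in their place "hand_eye" (4x4, takes a point from camera to tool coordinates, whose origin is the TCP and whose axes are the flange's). Camera axes: x right, y down, z forward; pixel columns grow to the right and rows downward; lengths in mm; the calibration is good to about 2 mm. A picture is of the moment at which its call begins: read the wrist's pose just before it. There is no depth.
- arm.job_done(): hands the job in; it is judged then, once.
Trained networks look in the newest picture that a camera, given by its name, has taken for a name from the list of things; names that differ only in an ending like _2 or _b are one class to them, and where a whole thing is asked for, a point or a joint stands for the part that bears it (a point fixed in the world has none). Each returns a list of dicts, best first, with "p" (0 to 1); they miss things now and then, are a little off and sometimes report something else, mostly with a low value. They report only what shows in the picture. A call takes as long as a camera call. They do not tell look-alikes from the thing itself.
- arm.look_for(camera, thing): "box" ([centre column, centre row, width, height] in pixels, round what is visible of it).
- arm.spot_point(camera, thing): "centre" ([column, row] in pixels: a listed point, or the origin of a listed thing).
The state is a dict: "clock": time; "joints": joint angles; "joint_vel": joint speeds; "joint_efforts": joint torques, N m; "position": TCP position; "ee_rot": TCP orientation; "contact_force": force on the tool from outside, world axes, zero at the start; "wrist_torque": the same for the moment, N m; "gripper_width": finger opening in mm; "grasp_force": force on a finger pad.
Only numpy, scipy, OpenCV 4.12 (cv2) and the standard library are available. Lean on these libraries where they do the work, as an engineer would, in place of code of your own. Each camera call takes 0.05 s, during which the arm holds its last target. There are 200 camera calls.

## Working session

There is one attempt and no reset: what is moved stays moved. The work goes in short steps, Python scripts to look and compute and a tool call to move; the robot and the scene stay as the last step left them, time stands still between calls to the robot, and variables do not carry over. Pictures are saved under pics/ and viewed, at most 10 in all, crops included, and the job is handed in when it is done.

Besides the shell and the picture viewer there is one more tool, called after "Request:" as name([rows], argument=value, ...), one row to a line, values as JSON. servo_tool: Moves the arm, as the interface text tells. Its arguments: {"type":"object","properties":{"increments":{"type":"array","items":{"type":"array","items":{"type":"number"}}}},"required":["increments"]}

```bash
mkdir -p pics; cat > h.py <<'E'
from bench import arm
import numpy as np, cv2
from scipy.spatial.transform import Rotation as R
def ray(im,px):
    K=np.array([[im['fx'],0,im['cx']],[0,im['fy'],im['cy']],[0,0,1]],float)
    d=np.linalg.inv(K)@[px[0],px[1],1]
    if 'rvec' in im:
        M=cv2.Rodrigues(np.array(im['rvec'],float))[0]; t=np.array(im['tvec'],float).ravel()
        return -M.T@t, M.T@d
    H=np.array(im['hand_eye']); s=im['st']; T=R.from_quat(s['ee_rot']).as_matrix()
    return T@H[:3,3]+np.array(s['position']), T@H[:3,:3]@d
def at(im,px,z):
    o,d=ray(im,px); return o+d*(z-o[2])/d[2]
def img(n,save=None):
    st=arm.read_state(); im=arm.get_image(n); im['st']=st
    if save: cv2.imwrite(f'pics/{save}.png',im['color'][:,:,::-1])
    return im
E
cat > a.py <<'E'
from h import *
np.set_printoptions(precision=1,suppress=True)
s=arm.read_state();print(s['clock'],s['position'],s['ee_rot'],s['gripper_width'])
Z=dict(board_mouth=30,tray_corner_a=0,tray_grip=45,brush_grip=66,board=0,tray=0,vase=0,mug=0,candle=0,offcut1=38,brush=0)
for c in ['top','scene']:
    im=img(c,c+'0')
    print(c,ray(im,[280,210]))
    for k,z in Z.items():
        for d in arm.spot_point(c,k)[:8]:
            if d['p']>.2: print(k,round(d['p'],2),np.array(d['centre']),at(im,d['centre'],z)[:2])
E
python3 a.py
```

```text
0.0 [ 159.2 -603.7  193.6] [-0.1  1.   0.  -0. ] 85.81125828631416
top (array([ 323.6,  -71.9, 1363.4]), array([ 0.2,  0. , -1. ]))
board_mouth 0.72 [254.4 194.1] [589.1  22.5]
board_mouth 0.59 [333.6 188.7] [ 606.  -190.3]
tray_corner_a 0.81 [280.1 150.2] [720.8 -44.4]
tray_corner_a 0.67 [278.3 231.1] [493.4 -42.5]
tray_grip 0.87 [332.5 187.3] [ 606.6 -186.1]
brush_grip 0.88 [417.9 237.8] [ 471.8 -402.4]
brush_grip 0.83 [467.2 261.8] [ 411.9 -525.1]
brush_grip 0.62 [373.7 263.1] [ 405.9 -287.9]
board 0.7 [212.1 202.4] [570.7 140.2]
tray 0.89 [300.7 192.6] [ 600.5 -102.6]
tray 0.7 [238.5 217.1] [530.7  66.6]
vase 0.6 [124.9 241. ] [461.9 373.1]
mug 0.76 [393.7 167. ] [ 675.4 -359.5]
mug 0.37 [203.3 219. ] [524.4 162.5]
candle 0.66 [141.3 164.8] [675.2 341.8]
offcut1 0.61 [237.4 175.1] [639.2  68.9]
offcut1 0.55 [205.8 173.5] [642.8 154.3]
offcut1 0.54 [229.1 196.3] [580.8  89.4]
offcut1 0.52 [239.9 216.4] [526.8  59. ]
offcut1 0.5 [207.8 219.9] [516.6 144. ]
brush 0.98 [411.4 242.1] [ 467.5 -401.3]
brush 0.92 [367.7 267.3] [ 398.7 -282.7]
brush 0.72 [454.7 261.8] [ 416.  -514.9]
scen
[... 254 characters left out ...]
grip 0.65 [245.6 249.5] [ 608.8 -195.9]
brush_grip 0.96 [176.  205.8] [ 411.1 -289.4]
brush_grip 0.73 [143.4 238.3] [ 463.3 -396.4]
brush_grip 0.66 [ 84.7 243.5] [ 403.7 -521.8]
board 0.75 [349.5 195.7] [578.5 151.6]
tray 0.76 [272.9 243.9] [ 604.1 -116.2]
vase 0.87 [382. 138.] [442.5 385. ]
mug 0.94 [194.8 307.8] [ 660.7 -362.5]
candle 0.92 [417.6 191.9] [668.8 324.8]
candle 0.41 [141.6 242.4] [ 421.4 -403.8]
offcut1 0.64 [363.3 201. ] [635.3 147.9]
offcut1 0.52 [313.4 190.4] [534.4  55.5]
offcut1 0.49 [335.6 194.7] [578.6  98. ]
offcut1 0.44 [341.6 214.5] [641.4  71.2]
brush 0.97 [ 92.  265.9] [ 423.5 -533.9]
brush 0.77 [181.9 221.7] [ 414.5 -287.9]
brush 0.61 [150.1 254.4] [ 467.6 -398.3]
```

View pics/top0.png

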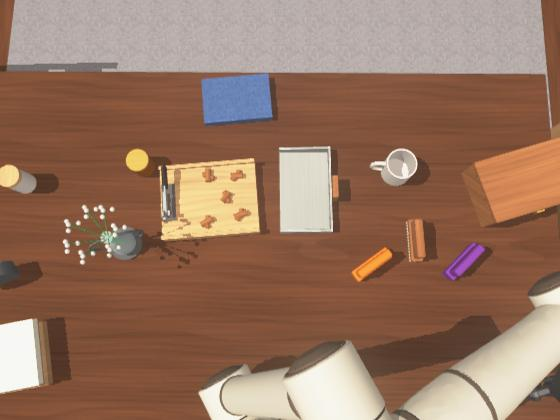

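View pics/scene0.png

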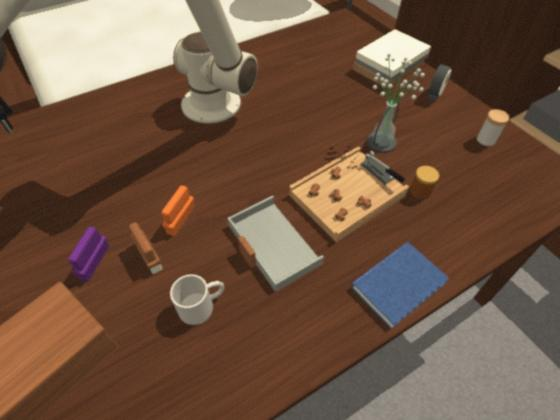

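Top picture: the board is at px (160–260, 160–240) and the tray's mouth at column 280, facing it. The wooden brush is at (416,240), with an orange look-alike at (372,264) and a purple one at (465,261). Mug, candle and vase are clear of the path. I'll take close views with the wrist camera.

```bash
cat >> h.py <<'E'
def down(yaw): # tool z down, tool y at yaw+90deg (radians) ; tool x = -(x rotated) 
    return R.from_euler('z',yaw)*R.from_quat([0,1,0,0])
def go(pos,yaw):
    s=arm.read_state(); A=R.from_quat(s['ee_rot'])
    d=A.inv().apply(np.array(pos,float)-s['position'])/1000
    rv=np.degrees((A.inv()*down(yaw)).as_rotvec())
    print('shift',np.round(d,4),'turn',np.round(rv,2)); return d,rv
def stat():
    s=arm.read_state(); A=R.from_quat(s['ee_rot']).as_matrix()
    print('t',round(s['clock'],2),'pos',np.round(s['position'],1),'yaw',round(float(np.arctan2(-A[0,1],A[1,1])),4),'tilt',np.round(A[:2,2],4),'F',np.round(s['contact_force'],1),'w',round(s['gripper_width'],1),'g',s['grasp_force'])
E
python3 -c "
from h import *
np.set_printoptions(precision=4,suppress=True)
im=img('wrist'); print(im['hand_eye'],im['fx'],im['cx'],im['cy']); stat(); go([590,-70,380],0)
print(arm.read_state()['joints'])"
```

```text
[[   0.0003   -0.9615   -0.2746   69.137 ]
 [   1.        0.0003    0.        0.4829]
 [   0.0001   -0.2746    0.9615 -178.9498]
 [   0.        0.        0.        1.    ]] 345.84366004331434 283.1644883954236 213.92305351639655
t 1.25 pos [ 159.3 -604.3  194.7] yaw 0.2577 tilt [-0.  0.] F [ 0.2 -0.8  0.3] w 85.1 g 0.0
shift [-0.5526  0.4069 -0.1853] turn [ 0.   -0.   14.77]
[-1.0544  0.3847  0.0079 -0.     -1.194  -0.2586]
```

```bash
python3 -c "
from h import *
go([520,10,260],0)"
```

```text
shift [-0.5053  0.5021 -0.0653] turn [ 0.   -0.   14.77]
```

Request:
servo_tool([
  [1,-0.1,0.1,-0.04,0,0,5],
  [1,-0.505,0.502,-0.065,0,0,14.8],
  [1,-0.505,0.502,-0.065,0,0,14.8],
  [1,-0.505,0.502,-0.065,0,0,14.8],
  [1,-0.505,0.502,-0.065,0,0,14.8],
  [1,-0.505,0.502,-0.065,0,0,14.8],
  [1,-0.505,0.502,-0.065,0,0,14.8],
  [1,-0.505,0.502,-0.065,0,0,14.8],
  [1,-0.505,0.502,-0.065,0,0,14.8],
  [1,-0.505,0.502,-0.065,0,0,14.8],
  [1,-0.505,0.502,-0.065,0,0,14.8],
  [1,-0.505,0.502,-0.065,0,0,14.8],
])

```text
clock: 2.75
position: [520.9, 12.6, 259.8]
ee_rot: [-0.001, 1.0, 0.0, 0.0]
contact_force: [-0.6, 0.2, 0.6]
gripper_width: 85.6
grasp_force: 0.0
```

Request:
servo_tool([
  [1,0,0,0,0,0,0],
  [1,0,0,0,0,0,0],
  [1,0,0,0,0,0,0],
])

```text
clock: 3.12
position: [519.1, 8.9, 259.9]
ee_rot: [0.001, 1.0, -0.0, 0.0]
contact_force: [0.3, -1.0, -0.8]
gripper_width: 85.5
grasp_force: 0.0
```

```bash
cat > b.py <<'E'
from h import *
np.set_printoptions(precision=1,suppress=True)
stat(); im=img('wrist','w1')
for k,z in dict(board_mouth=30,tray_corner_a=0,tray_grip=45,board=0,tray=0,offcut1=38).items():
    for d in arm.spot_point('wrist',k)[:8]:
        if d['p']>.2: print(k,round(d['p'],2),np.array(d['centre']),at(im,d['centre'],z)[:2])
E
python3 b.py
```

```text
t 3.12 pos [519.1   8.9 259.9] yaw -0.0018 tilt [ 0. -0.] F [ 0.3 -1.  -0.8] w 85.5 g 0.0
board_mouth 0.69 [292.9 230.1] [587.6  21.5]
tray_corner_a 0.88 [249.  307.5] [714.3 -39.7]
tray_grip 0.64 [119.5 252.6] [ 611.3 -190.9]
tray_grip 0.59 [357.6 224.6] [575.8  98.3]
board 0.89 [389.2 209.7] [569.6 148.8]
tray 0.71 [190.7 238.4] [ 609.3 -115.2]
offcut1 0.79 [334.2 271.3] [640.   73.9]
offcut1 0.78 [360.6 229.8] [584.7 103.9]
offcut1 0.71 [394.1 269.8] [638.  149.5]
offcut1 0.64 [326.8 188.5] [533.2  60.9]
offcut1 0.57 [401.9 171.6] [513.3 147.7]
```

View pics/w1.png

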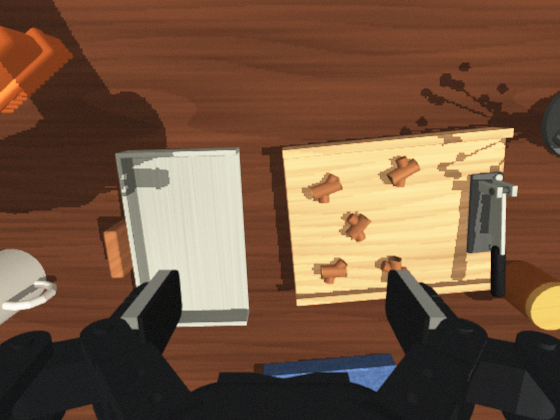

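The wrist picture shows the tray's mouth edge from (240,150) to (248,325), the board's mouth edge from (285,150) to (297,305), and five offcuts on the board. Next I'll fit those edges by image gradients.

```bash
cat > c.py <<'E'
from h import *
from scipy.ndimage import map_coordinates
np.set_printoptions(precision=1,suppress=True)
def edge(im,a,b,z,half=6,ch=None):
    g=im['color'].astype(float).mean(2); a=np.array(a,float);b=np.array(b,float)
    n=np.array([-(b-a)[1],(b-a)[0]])/np.linalg.norm(b-a); t=np.arange(-half,half+.01,.25); P=[]
    for u in np.linspace(.05,.95,60):
        q=a+u*(b-a)+t[:,None]*n
        v=cv2.GaussianBlur(map_coordinates(g,[q[:,1],q[:,0]],order=1)[None],(9,1),1.5)[0]
        d=abs(np.gradient(v)); k=d.argmax()
        if d[k]>2: P.append(a+u*(b-a)+t[k]*n)
    P=np.array(P,np.float32); vx,vy,x,y=cv2.fitLine(P,cv2.DIST_HUBER,0,.01,.01).ravel()
    r=(P-[x,y])@[-vy,vx]
    A=at(im,[x-50*vx,y-50*vy],z)[:2];B=at(im,[x+50*vx,y+50*vy],z)[:2]
    d=(B-A)/np.linalg.norm(B-A)
    print('  edge n',len(P),'rms',round(float(np.median(abs(r))),2),'ang',round(float(np.arctan2(d[1],d[0])),4)); return A,d
def isect(l,m):
    s=np.linalg.solve(np.c_[l[1],-m[1]],m[0]-l[0]); return l[0]+s[0]*l[1]
E
cat > d.py <<'E'
from c import *
im=img('wrist')
m=edge(im,(287,165),(296,290),30); f1=edge(im,(284,148),(513,130),42); 
print('board c lo',isect(m,f1))
f2=edge(im,(299,305),(375,300),42); print('board c hi',isect(m,f2))
tm=edge(im,(240,165),(246,300),4); t1=edge(im,(120,153),(238,150),35); t2=edge(im,(185,326),(247,325),35)
print('tray c lo',isect(tm,t1),'hi',isect(tm,t2))
E
python3 d.py
```

```text
edge n 60 rms 0.08 ang 0.093
  edge n 60 rms 0.14 ang 1.6626
board c lo [487.5   8.1]
  edge n 60 rms 0.12 ang 1.6633
board c hi [686.5  26.6]
  edge n 60 rms 0.13 ang 0.0275
  edge n 60 rms 0.32 ang 1.5925
  edge n 60 rms 0.88 ang 1.6122
tray c lo [488.1 -45.8] hi [718.  -39.5]
```

```bash
python3 -c "
from h import *
stat();go([607,-190.6,110],0.0275);go([607,-190.6,37],.0275)"
```

```text
t 3.52 pos [519.6   9.6 259.8] yaw -0.0008 tilt [0.0001 0.    ] F [ 0.4 -0.5 -0.6] w 85.6 g 0.0
shift [-0.0875 -0.2002  0.1498] turn [ 0.    0.01 -1.62]
shift [-0.0875 -0.2002  0.2228] turn [ 0.    0.01 -1.62]
```

Request:
servo_tool([
  [1,-0.0875,-0.2005,0.15,0,0,-1.6],
  [1,-0.0875,-0.2005,0.15,0,0,-1.6],
  [1,-0.0875,-0.2005,0.15,0,0,-1.6],
  [1,-0.0875,-0.2005,0.15,0,0,-1.6],
  [1,-0.0875,-0.2005,0.15,0,0,-1.6],
  [1,-0.0875,-0.2005,0.15,0,0,-1.6],
  [1,-0.0875,-0.2005,0.195,0,0,-1.6],
  [1,-0.0875,-0.2005,0.223,0,0,-1.6],
  [1,-0.0875,-0.2005,0.223,0,0,-1.6],
])

```text
clock: 4.65
position: [606.1, -189.2, 36.4]
ee_rot: [-0.015, 1.0, 0.0, -0.001]
contact_force: [-0.1, 0.6, 0.0]
gripper_width: 85.2
grasp_force: 0.0
```

Request:
servo_tool([
  [0,0,0,0,0,0,0],
  [0,0,0,0,0,0,0],
  [0,0,0,0,0,0,0],
  [0,0,0,0,0,0,0],
  [0,0,0,0,0,0,0],
])

```text
clock: 5.28
position: [607.1, -190.8, 36.9]
ee_rot: [-0.014, 1.0, -0.0, 0.0]
contact_force: [-0.5, -0.0, 0.4]
gripper_width: -0.0
grasp_force: 0.0
```

```bash
python3 -c "
from h import *
stat();go([601.3,-136,37],0.0925);go([600.7,-130,37],.0925)"
```

```text
t 5.28 pos [ 607.1 -190.8   36.9] yaw 0.0273 tilt [ 0.0002 -0.    ] F [-0.5 -0.   0.4] w -0.0 g 0.0
shift [ 0.0043  0.0549 -0.0001] turn [-0.    0.01 -3.74]
shift [ 0.0047  0.061  -0.0001] turn [-0.    0.01 -3.74]
```

```bash
python3 -c "
from h import *
img('wrist','w2')"
```

```text
(no output)
```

View pics/w2.png

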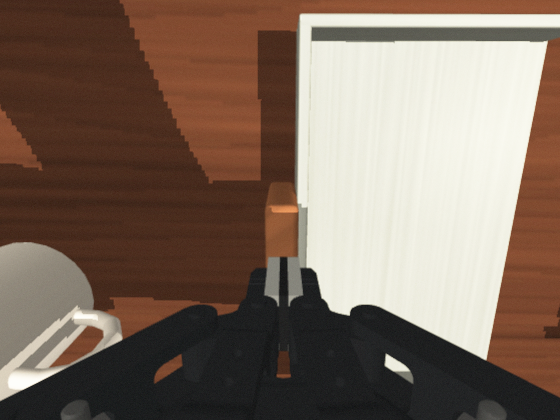

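The fingers report shut on nothing, although the grip is visible at (281,220) just ahead of them. A zoom of both views should explain it.

```bash
python3 -c "
from h import *
stat()
a=img('wrist')['color'][150:350,180:380]; b=img('scene')['color'][150:300,170:320]
c=np.hstack([cv2.resize(a,(400,400),interpolation=2),cv2.resize(b,(400,400),interpolation=2)])
cv2.imwrite('pics/z1.png',c[:,:,::-1])"
```

```text
t 5.33 pos [ 607.1 -190.8   36.8] yaw 0.0273 tilt [ 0.0001 -0.    ] F [-0.5  0.2  1.1] w 0.1 g 0.0
```

View pics/z1.png

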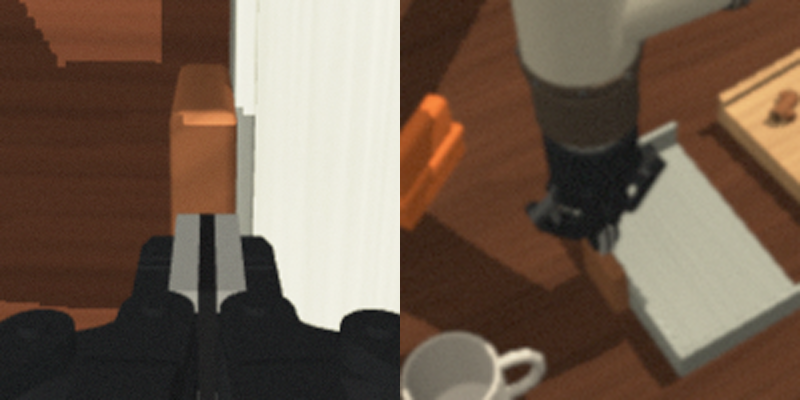

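```bash
python3 -c "
from h import *
im=img('scene');K=np.array([[im['fx'],0,im['cx']],[0,im['fy'],im['cy']],[0,0,1]])
f=lambda im,P:cv2.projectPoints(np.array(P,float),np.array(im['rvec']),np.array(im['tvec']),K,None)[0][:,0]
p=f(im,[[607,-191,37],[607,-191,62],[607,-191,81],[577,-190,62],[637,-191,62],[607,-191,0],[637,-191,0]]);print(p, (p-[170,150])*400/150+[400,0])
for k in ['tray_grip','tray_corner_a','tray']: print(k,[(round(d['p'],2),np.round(d['centre'],1),np.round(at(im,d['centre'],dict(tray_grip=45).get(k,0)),0)) for d in arm.spot_point('scene',k)[:3]])
"
```

```text
[[247.20725262 249.85097559]
 [246.55714793 244.25393342]
 [246.04545951 239.84857875]
 [240.9838068  235.31230917]
 [252.67863655 253.29553528]
 [248.12406348 257.74421064]
 [253.97631333 266.55644278]] [[605.88600698 266.26926823]
 [604.15239449 251.34382244]
 [602.78789203 239.59620999]
 [589.29015146 227.49949112]
 [620.47636414 275.45476074]
 [608.33083594 287.31789505]
 [623.93683555 310.81718075]]
tray_grip [(0.92, array([246.6, 248.2]), array([ 607., -192.,   45.])), (0.47, array([420.4, 194.6]), array([702., 288.,  45.]))]
tray_corner_a [(0.79, array([270. , 204.8]), array([489., -56.,   0.])), (0.71, array([321.6, 262.6]), array([716., -41.,   0.]))]
tray [(0.63, array([273.4, 243. ]), array([ 602., -114.,    0.])), (0.44, array([340.5, 216.6]), array([625.,  86.,   0.]))]
```

Request:
servo_tool([
  [1,0,0,0,0,0,0],
  [1,0,0,0,0,0,0],
  [1,0,0,0,0,0,0],
  [1,0,0,0,0,0,0],
  [1,0,0,0.012,0,0,0],
  [1,0,0,0.024,0,0,0],
  [1,0,0,0.024,0,0,0],
])

```text
clock: 6.5
position: [605.7, -190.5, 10.7]
ee_rot: [-0.014, 1.0, 0.0, -0.002]
contact_force: [-0.1, -0.1, -0.4]
gripper_width: 85.4
grasp_force: 0.0
```

Request:
servo_tool([
  [0,0,0,0,0,0,0],
  [0,0,0,0,0,0,0],
  [0,0,0,0,0,0,0],
  [0,0,0,0,0,0,0],
  [0,0,0,0,0,0,0],
])

```text
clock: 7.12
position: [607.4, -190.9, 13.3]
ee_rot: [-0.014, 1.0, -0.0, 0.0]
contact_force: [-1.1, 0.2, 2.4]
gripper_width: 14.4
grasp_force: 61.3
```

```bash
python3 -c "
from h import *
stat(); print(arm.grasp_offset)
a=img('wrist')['color'][150:350,180:380]; b=img('scene')['color'][150:300,170:320]
c=np.hstack([cv2.resize(a,(400,400),interpolation=2),cv2.resize(b,(400,400),interpolation=2)])
cv2.imwrite('pics/z2.png',c[:,:,::-1])"
```

```text
t 7.12 pos [ 607.4 -190.9   13.3] yaw 0.0276 tilt [ 0.0008 -0.0004] F [-1.1  0.2  2.4] w 14.4 g 61.32291555404663
18.700000000000003
```

Request:
servo_tool([
  [0,0.001,0.01,0,0,0,-0.7],
  [0,0.002,0.021,0,0,0,-1.5],
  [0,0.003,0.032,0,0,0,-2.3],
  [0,0.004,0.042,0,0,0,-3.1],
  [0,0.0043,0.05,0,0,0,-3.7],
  [0,0.0043,0.053,0,0,0,-3.7],
  [0,0.0043,0.053,0,0,0,-3.7],
  [0,0.0043,0.053,0,0,0,-3.7],
])

```text
clock: 8.22
position: [601.6, -137.3, 13.3]
ee_rot: [-0.046, 0.999, 0.0, 0.0]
contact_force: [0.6, -2.9, 6.0]
gripper_width: 14.0
grasp_force: 61.7
```

```bash
python3 -c "
from h import *
stat(); a=img('wrist','w3'); b=img('top')['color'][130:260,150:350]
cv2.imwrite('pics/z3.png',np.vstack([cv2.resize(b,(560,364),interpolation=2)[:180+184],a['color'][:236]])[:,:,::-1])"
```

```text
t 8.22 pos [ 601.6 -137.3   13.3] yaw 0.0929 tilt [0.0007 0.0001] F [ 0.6 -2.9  6. ] w 14.0 g 61.74924373626709
```

View pics/z3.png

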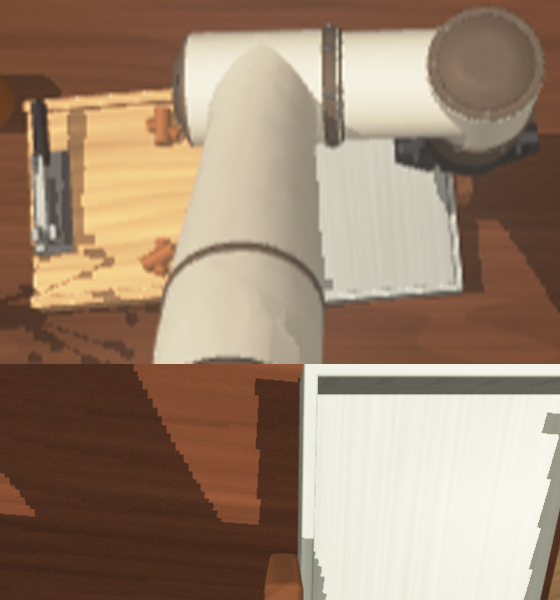

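Request:
servo_tool([
  [0,0,0.003,0,0,0,0],
  [0,0,0.0055,0,0,0,0],
  [0,0,0.0065,0,0,0,0],
  [0,0,0.0075,0,0,0,0],
  [0,0,0.0075,0,0,0,0],
])

```text
clock: 8.95
position: [601.0, -130.9, 13.3]
ee_rot: [-0.046, 0.999, -0.0, 0.0]
contact_force: [0.8, -6.4, 4.7]
gripper_width: 13.9
grasp_force: 61.6
```

```bash
python3 -c "
from c import *
stat(); a=img('wrist','w4')
edge(a,(301,40),(301,170),35)"
```

```text
t 8.95 pos [ 601.  -130.9   13.3] yaw 0.0927 tilt [ 0. -0.] F [ 0.8 -6.4  4.7] w 13.9 g 61.62488579750061
  edge n 60 rms 0.13 ang -3.0496
```

Request:
servo_tool([
  [0,0,0.001,0,0,0,0],
  [0,0,0.001,0,0,0,0],
])

```text
clock: 9.25
position: [601.1, -130.9, 13.3]
ee_rot: [-0.046, 0.999, -0.001, 0.0]
contact_force: [1.7, -9.5, 3.7]
gripper_width: 14.1
grasp_force: 61.5
```

Request:
servo_tool([
  [0,0,0.001,0,0,0,0],
  [0,0,0.001,0,0,0,0],
])

```text
clock: 9.5
position: [601.1, -130.9, 13.3]
ee_rot: [-0.046, 0.999, -0.002, 0.0]
contact_force: [2.2, -13.5, 3.4]
gripper_width: 14.2
grasp_force: 61.4
```

Request:
servo_tool([
  [0,0,-0.0005,0,0,0,0],
  [1,0,-0.0005,0,0,0,0],
  [1,0,-0.0005,0,0,0,0],
  [1,0,-0.0005,0,0,0,0],
  [1,0,-0.0005,-0.05,0,0,0],
  [1,0.05,0.04,-0.11,0,0,0],
  [1,0.09,0.08,-0.17,0,0,0],
  [1,0.09,0.12,-0.23,0,0,0],
  [1,0.09,0.12,-0.23,0,0,0],
  [1,0.09,0.12,-0.23,0,0,0],
  [1,0.09,0.12,-0.23,0,0,0],
])

```text
clock: 10.88
position: [499.1, -16.6, 242.2]
ee_rot: [-0.046, 0.999, 0.0, -0.001]
contact_force: [-0.3, -0.4, -0.3]
gripper_width: 85.7
grasp_force: 0.0
```

```bash
python3 -c "
from h import *
np.set_printoptions(precision=1,suppress=True)
stat(); im=img('wrist','w5')
for d in arm.spot_point('wrist','offcut1'): print(d['p'],at(im,d['centre'],38)[:2])"
```

```text
t 10.88 pos [499.1 -16.6 242.2] yaw 0.0927 tilt [-0.  0.] F [-0.3 -0.4 -0.3] w 85.7 g 0.0
0.96 [640.3  69.1]
0.9 [515.6 151.9]
0.83 [532.2  62.4]
0.67 [584.8 104.9]
0.6 [563.5 130.3]
```

View pics/w5.png

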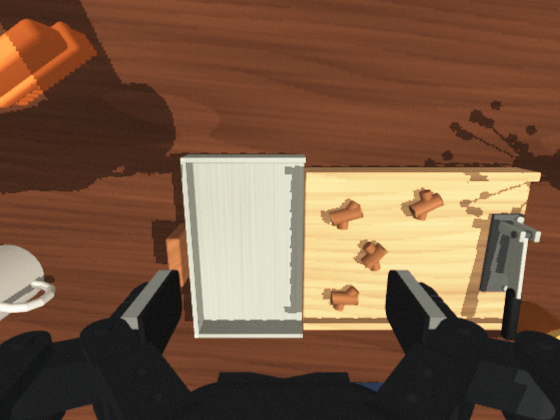

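The tray mouth meets the board flush along column 304, with an even overhang on both sides. Next, the brush.

```bash
python3 -c "
from h import *
go([410,-400,230],0.15)"
```

```text
shift [ 0.1236 -0.3729  0.0116] turn [ 0.   -0.18 -3.35]
```

Request:
servo_tool([
  [1,0.124,-0.373,0.012,0,0,-3.3],
  [1,0.124,-0.373,0.012,0,0,-3.3],
  [1,0.124,-0.373,0.012,0,0,-3.3],
  [1,0.124,-0.373,0.012,0,0,-3.3],
  [1,0.124,-0.373,0.012,0,0,-3.3],
  [1,0.124,-0.373,0.012,0,0,-3.3],
  [1,0.124,-0.373,0.012,0,0,-3.3],
  [1,0.124,-0.373,0.012,0,0,-3.3],
  [1,0.124,-0.373,0.012,0,0,-3.3],
  [1,0.124,-0.373,0.012,0,0,-3.3],
])

```text
clock: 12.22
position: [411.1, -398.8, 230.9]
ee_rot: [-0.076, 0.997, 0.0, 0.0]
contact_force: [-0.1, 0.9, 0.6]
gripper_width: 85.6
grasp_force: 0.0
```

```bash
python3 -c "
from h import *
np.set_printoptions(precision=1,suppress=True)
stat(); im=img('wrist','w6')
for k,z in dict(brush=0,brush_grip=66).items():
  for d in arm.spot_point('wrist',k): print(k,d['p'],d['centre'],at(im,d['centre'],z)[:2])"
```

```text
t 12.22 pos [ 411.1 -398.8  230.9] yaw 0.1514 tilt [0. 0.] F [-0.1  0.9  0.6] w 85.6 g 0.0
brush 0.85 [179.8, 163.1] [ 415.1 -521.4]
brush 0.84 [273.0, 223.2] [ 472.2 -401.7]
brush_grip 0.88 [271.1, 238.3] [ 468.1 -402.5]
brush_grip 0.59 [390.2, 197.5] [ 406.  -288.6]
```

View pics/w6.png

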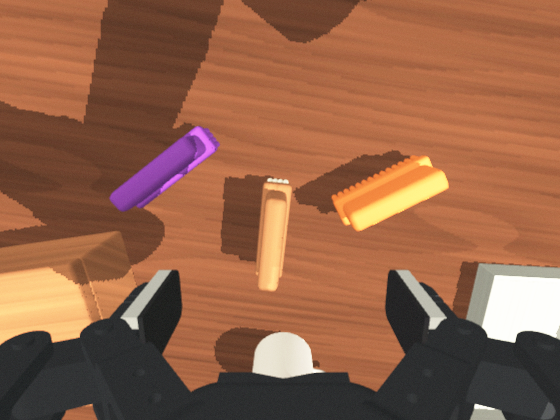

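The wooden brush is at (272,232), near-vertical in the view; purple is to its left and orange to its right. I'll fit the two ridge edges.

```bash
python3 -c "
from c import *
np.set_printoptions(precision=1,suppress=True)
im=img('wrist')
A=edge(im,(266,200),(260,268),88,4);B=edge(im,(290,195),(282,280),88,4)
for L in (A,B): print(L[0],L[1], L[0]+(468-L[0][0])/L[1][0]*L[1])
c=cv2.resize(im['color'][170:300,230:320],(540,780)); cv2.imwrite('pics/z4.png',cv2.resize(c,(415,600))[:,:,::-1])"
```

```text
edge n 60 rms 0.13 ang -3.0949
  edge n 60 rms 0.15 ang -3.0971
[ 503.8 -409.4] [-1. -0.] [ 468.  -411.1]
[ 529.5 -385.5] [-1. -0.] [ 468.  -388.2]
```

View pics/z4.png

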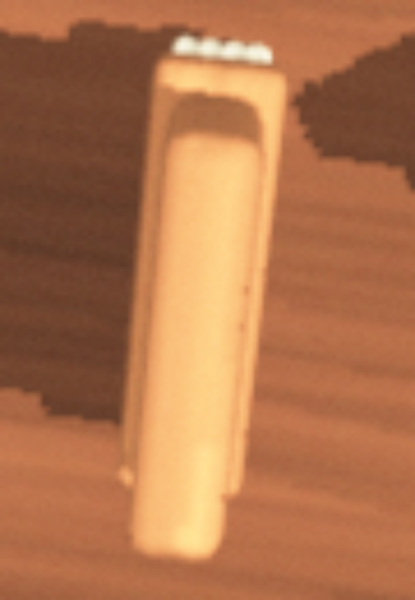

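```bash
python3 -c "
from h import *
im=img('wrist')
a=at(im,(276.6,201),88);b=at(im,(268.7,289.3),88);print(a,b,np.hypot(*(b-a)[:2]),np.arctan2(*(b-a)[[1,0]]),(a+b)/2)
c=(a+b)/2;yw=float(np.arctan2(*(b-a)[[1,0]]))
go([c[0],c[1],110],yw);go([c[0],c[1],27],yw)"
```

```text
[ 421.73948793 -403.51196091   88.        ] [ 515.82065567 -397.92249902   88.        ] 94.24705940339895 0.059341306989163796 [ 468.7800718  -400.71722996   88.        ]
shift [-0.0569 -0.0099  0.121 ] turn [-0.02  0.02  5.24]
shift [-0.0569 -0.0099  0.204 ] turn [-0.02  0.02  5.24]
```

Request:
servo_tool([
  [1,-0.057,-0.01,0.06,0,0,6],
  [1,-0.057,-0.01,0.12,0,0,6],
  [1,-0.057,-0.01,0.16,0,0,6],
  [1,-0.057,-0.01,0.19,0,0,6],
  [1,-0.057,-0.01,0.206,0,0,6],
  [1,-0.057,-0.01,0.206,0,0,6],
  [1,-0.057,-0.01,0.206,0,0,6],
])

```text
clock: 13.35
position: [469.7, -402.1, 26.5]
ee_rot: [-0.023, 1.0, -0.001, 0.001]
contact_force: [-0.5, -1.3, -0.3]
gripper_width: 85.3
grasp_force: 0.0
```

Request:
servo_tool([
  [0,0,0,0,0,0,0],
  [0,0,0,0,0,0,0],
  [0,0,0,0,0,0,0],
  [0,0,0,0,0,0,0],
  [0,0,0,0,0,0,0],
])

```text
clock: 13.98
position: [468.8, -401.7, 25.1]
ee_rot: [-0.023, 1.0, -0.0, 0.0]
contact_force: [-0.2, -0.2, 2.4]
gripper_width: 21.1
grasp_force: 59.3
```

```bash
python3 -c "
from c import *
stat(); im=img('wrist','w7'); b=img('scene')['color'][130:280,80:230]
c=np.hstack([cv2.resize(im['color'][120:370,180:430],(400,400),interpolation=2),cv2.resize(b,(400,400),interpolation=2)])
cv2.imwrite('pics/z5.png',c[:,:,::-1])"
```

```text
t 13.97 pos [ 468.8 -401.7   25.1] yaw 0.045 tilt [ 0. -0.] F [-0.2 -0.2  2.4] w 21.1 g 59.29028570652008
```

View pics/z5.png

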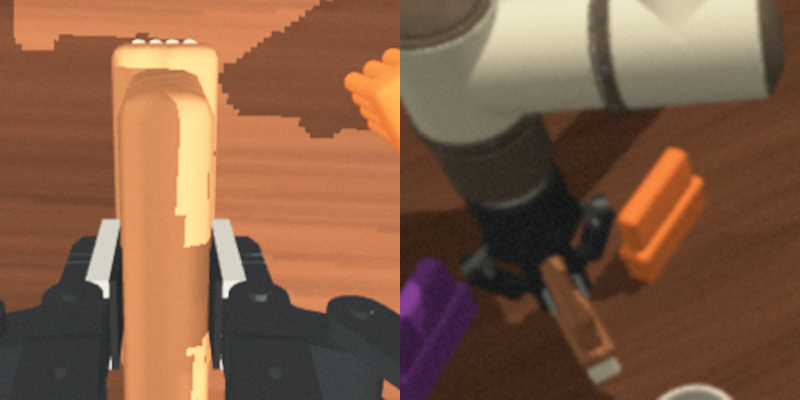

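The brush is held (width 21, force 59), with TCP z 25 matching bristles on the table. Next: lift and carry it over the board's free strip.

```bash
python3 -c "
from h import *
go([538.3,195.6,150],0.0925)"
```

```text
shift [-0.0964  0.5935 -0.1252] turn [-0.04  0.04 -2.72]
```

Request:
servo_tool([
  [0,0,0,-0.05,0,0,0],
  [0,0,0.02,-0.11,0,0,0],
  [0,-0.02,0.08,-0.125,0,0,0],
  [0,-0.04,0.14,-0.125,0,0,-1],
  [0,-0.06,0.2,-0.125,0,0,-2.7],
  [0,-0.08,0.26,-0.125,0,0,-2.7],
  [0,-0.0964,0.32,-0.125,0,0,-2.7],
  [0,-0.0964,0.38,-0.125,0,0,-2.7],
  [0,-0.0964,0.44,-0.125,0,0,-2.7],
  [0,-0.0964,0.5,-0.125,0,0,-2.7],
  [0,-0.0964,0.56,-0.125,0,0,-2.7],
  [0,-0.0964,0.5935,-0.125,0,0,-2.7],
])

```text
clock: 15.58
position: [536.9, 198.5, 148.6]
ee_rot: [-0.047, 0.999, -0.0, -0.001]
contact_force: [0.2, -0.9, -1.9]
gripper_width: 20.7
grasp_force: 59.4
```

Request:
servo_tool([
  [0,0,0,0,0,0,0],
  [0,0,0,0,0,0,0],
  [0,0,0,0,0,0,0],
])

```text
clock: 15.95
position: [537.9, 194.7, 149.4]
ee_rot: [-0.045, 0.999, -0.0, -0.0]
contact_force: [0.5, 0.4, -2.8]
gripper_width: 20.9
grasp_force: 59.4
```

```bash
python3 -c "
from h import *
stat();go([538.3,195.6,57],0.0925)
im=img('wrist')
for d in arm.spot_point('wrist','offcut1'): print(d['p'],at(im,d['centre'],38)[:2])
im=img('scene')
for d in arm.spot_point('scene','offcut1'): print('s',d['p'],at(im,d['centre'],38)[:2])"
```

```text
t 15.95 pos [537.9 194.7 149.4] yaw 0.0905 tilt [-0.0009 -0.0004] F [ 0.5  0.4 -2.8] w 20.9 g 59.44229006767273
shift [-0.0006  0.0009  0.0924] turn [-0.02 -0.05 -0.12]
0.88 [534.00524208  60.07830104]
0.88 [512.69265391 149.88466049]
0.86 [581.25128341 103.20865588]
0.79 [640.21731371  73.7636173 ]
0.61 [565.38917211 196.68083973]
0.43 [643.62502639 150.64021148]
s 0.66 [639.44395699  66.82249384]
s 0.64 [577.22650222  96.33860429]
s 0.63 [644.18986621 138.16556118]
s 0.6 [515.07847058 151.00460185]
s 0.58 [532.12665951  62.73418056]
```

Request:
servo_tool([
  [0,0,0.001,0.05,0,0,0],
  [0,0,0.001,0.085,0,0,0],
  [0,0,0.001,0.0915,0,0,0],
  [0,0,0.001,0.0925,0,0,0],
  [0,0,0.001,0.0925,0,0,0],
])

```text
clock: 16.77
position: [539.3, 197.5, 59.0]
ee_rot: [-0.046, 0.999, 0.001, 0.002]
contact_force: [0.6, -0.4, -1.1]
gripper_width: 20.8
grasp_force: 59.4
```

Request:
servo_tool([
  [0,0,-0.01,0,0,0,0],
  [0,0,-0.025,0,0,0,0],
  [0,0,-0.042,0,0,0,0],
  [0,0,-0.059,0,0,0,0],
  [0,0,-0.076,0,0,0,0],
  [0,0,-0.093,0,0,0,0],
  [0,0,-0.11,0,0,0,0],
])

```text
clock: 17.65
position: [548.3, 86.1, 57.2]
ee_rot: [-0.046, 0.999, 0.0, 0.0]
contact_force: [-0.7, 0.5, -1.6]
gripper_width: 20.8
grasp_force: 59.6
```

Request:
servo_tool([
  [0,0,-0.015,0,0,0,0],
  [0,0,-0.031,0,0,0,0],
  [0,0,-0.047,0,0,0,0],
  [0,0,-0.063,0,0,0,0],
  [0,0,-0.079,0,0,0,0],
  [0,0,-0.082,0,0,0,0],
])

```text
clock: 18.4
position: [555.7, 4.5, 57.1]
ee_rot: [-0.045, 0.999, -0.0, -0.0]
contact_force: [0.9, -0.1, -2.1]
gripper_width: 21.0
grasp_force: 59.5
```

Request:
servo_tool([
  [0,0,0.005,-0.03,0,0,0],
  [0,0,0.01,-0.08,0,0,0],
  [0,0,0.01,-0.08,0,0,0],
  [0,0,0.01,-0.08,0,0,0],
])

```text
clock: 18.9
position: [554.1, 15.8, 136.8]
ee_rot: [-0.046, 0.999, 0.0, -0.0]
contact_force: [-0.1, 0.5, -2.8]
gripper_width: 20.8
grasp_force: 59.6
```

```bash
cat > o.py <<'E'
from h import *
stat()
O=np.array([575,146.8]);c,s=np.cos(.0925),np.sin(.0925)
for k in ['wrist','scene','top']:
    im=img(k)
    for d in arm.spot_point(k,'offcut1'):
        if d['p']<.25: continue
        l=lambda z:np.round(np.array([[c,s],[-s,c]])@(at(im,d['centre'],z)[:2]-O))
        print(k,round(d['p'],2),np.round(d['centre']),'board',l(38),'tray',l(12))
E
python3 o.py; python3 -c "
from h import *
go([602.1,201.5,130],.0925)"
```

```text
t 18.9 pos [554.1  15.8 136.8] yaw 0.0919 tilt [-0.0009  0.0005] F [-0.1  0.5 -2.8] w 20.8 g 59.62443709373474
wrist 0.72 [244. 240.] board [  -0. -161.] tray [   9. -164.]
wrist 0.69 [244. 187.] board [ -46. -160.] tray [ -41. -163.]
wrist 0.67 [336. 301.] board [ 59. -81.] tray [ 74. -76.]
wrist 0.63 [420. 308.] board [66. -4.] tray [81.  8.]
scene 0.59 [363. 203.] board [ 66. -10.] tray [53.  8.]
scene 0.55 [340. 215.] board [ 59. -86.] tray [ 46. -70.]
scene 0.5 [296. 203.] board [ -41. -153.] tray [ -57. -139.]
scene 0.45 [292. 211.] board [ -28. -177.] tray [ -43. -164.]
scene 0.45 [304. 222.] board [  18. -176.] tray [   4. -163.]
top 0.63 [261. 211.] board [ -45. -140.] tray [ -41. -139.]
top 0.57 [270. 211.] board [ -47. -164.] tray [ -43. -164.]
shift [-0.0647  0.1809  0.006 ] turn [-0.02 -0.12 -0.04]
```

Three offcuts are in the tray and two remain at local x of about 60. Second stroke.

Request:
servo_tool([
  [0,-0.03,0.06,0,0,0,0],
  [0,-0.065,0.12,0.006,0,0,0],
  [0,-0.065,0.182,0.006,0,0,0],
  [0,-0.065,0.182,0.006,0,0,0],
  [0,-0.065,0.182,0.04,0,0,0],
  [0,-0.065,0.182,0.07,0,0,0],
  [0,-0.065,0.182,0.079,0,0,0],
  [0,-0.065,0.182,0.08,0,0,0],
  [0,-0.065,0.182,0.08,0,0,0],
])

```text
clock: 20.32
position: [603.7, 202.9, 58.5]
ee_rot: [-0.046, 0.999, 0.0, 0.001]
contact_force: [-1.1, 1.1, -0.9]
gripper_width: 21.0
grasp_force: 59.8
```

```bash
python3 -c "
from h import *
stat();go([602.1,201.5,57],.0925)"
```

```text
t 20.32 pos [603.7 202.9  58.5] yaw 0.0918 tilt [0.002  0.0009] F [-1.1  1.1 -0.9] w 21.0 g 59.773921966552734
shift [ 0.0017 -0.0013  0.0015] turn [ 0.04  0.12 -0.04]
```

Request:
servo_tool([
  [0,0.002,-0.01,0.0005,0,0,0],
  [0,0.002,-0.025,0.0005,0,0,0],
  [0,0.002,-0.042,0.0005,0,0,0],
  [0,0.002,-0.059,0.0005,0,0,0],
  [0,0.002,-0.076,0.0005,0,0,0],
  [0,0.002,-0.093,0.0005,0,0,0],
  [0,0.002,-0.11,0.0005,0,0,0],
])

```text
clock: 21.2
position: [611.0, 91.9, 56.7]
ee_rot: [-0.046, 0.999, 0.0, 0.0]
contact_force: [0.6, 0.7, -1.4]
gripper_width: 20.8
grasp_force: 59.8
```

Request:
servo_tool([
  [0,0,-0.015,0,0,0,0],
  [0,0,-0.031,0,0,0,0],
  [0,0,-0.047,0,0,0,0],
  [0,0,-0.063,0,0,0,0],
  [0,0,-0.079,0,0,0,0],
  [0,0,-0.082,0,0,0,0],
])

```text
clock: 21.95
position: [618.4, 10.2, 56.6]
ee_rot: [-0.045, 0.999, -0.0, -0.0]
contact_force: [0.5, 1.2, -2.3]
gripper_width: 21.0
grasp_force: 59.7
```

Request:
servo_tool([
  [0,0,0.005,-0.03,0,0,0],
  [0,0,0.01,-0.08,0,0,0],
  [0,0,0.01,-0.08,0,0,0],
  [0,0,0.01,-0.08,0,0,0],
])

```text
clock: 22.45
position: [616.8, 21.7, 136.2]
ee_rot: [-0.046, 0.999, 0.0, -0.0]
contact_force: [-0.2, 0.3, -2.5]
gripper_width: 20.7
grasp_force: 59.9
```

```bash
python3 o.py
```

```text
t 22.45 pos [616.8  21.7 136.2] yaw 0.092 tilt [-0.001   0.0005] F [-0.2  0.3 -2.5] w 20.7 g 59.9375581741333
wrist 0.92 [245. 206.] board [  33. -160.] tray [  40. -163.]
wrist 0.92 [263. 102.] board [ -49. -143.] tray [ -50. -145.]
wrist 0.76 [244. 174.] board [   6. -159.] tray [  10. -162.]
wrist 0.69 [242. 106.] board [ -46. -159.] tray [ -47. -162.]
scene 0.59 [324. 234.] board [  77. -159.] tray [  64. -145.]
scene 0.57 [295. 208.] board [ -32. -164.] tray [ -48. -151.]
scene 0.42 [302. 221.] board [  14. -176.] tray [  -0. -163.]
scene 0.41 [312. 230.] board [  50. -174.] tray [  37. -160.]
scene 0.36 [294. 205.] board [ -40. -160.] tray [ -56. -147.]
scene 0.34 [346. 198.] board [ 26. -34.] tray [ 12. -17.]
top 0.57 [259. 171.] board [  63. -143.] tray [  69. -142.]
top 0.51 [272. 192.] board [   4. -174.] tray [   9. -173.]
top 0.44 [268. 182.] board [  31. -164.] tray [  37. -163.]
top 0.43 [280. 196.] board [ -10. -192.] tray [  -5. -192.]
top 0.41 [265. 211.] board [ -48. -151.] tray [ -44. -150.]
top 0.39 [267. 211.] board [ -47. -155.] tray [ -43. -154.]
```

All five are in the tray (local y -144 to -163) and the board is empty. The brush goes back to its original free spot.

```bash
python3 -c "
from h import *
go([468.8,-401.7,150],0.045)"
```

```text
shift [ 0.1865 -0.4076 -0.0139] turn [-0.02 -0.11  2.69]
```

Request:
servo_tool([
  [0,0.02,-0.03,-0.014,0,0,0],
  [0,0.05,-0.08,-0.014,0,0,1],
  [0,0.08,-0.13,-0.014,0,0,2.7],
  [0,0.11,-0.185,-0.014,0,0,2.7],
  [0,0.14,-0.24,-0.014,0,0,2.7],
  [0,0.16,-0.295,-0.014,0,0,2.7],
  [0,0.18,-0.35,-0.014,0,0,2.7],
  [0,0.1865,-0.39,-0.014,0,0,2.7],
  [0,0.1865,-0.4076,-0.014,0,0,2.7],
  [0,0.1865,-0.4076,-0.014,0,0,2.7],
  [0,0.1865,-0.4076,-0.014,0,0,2.7],
  [0,0.1865,-0.4076,-0.014,0,0,2.7],
])

```text
clock: 24.25
position: [469.6, -400.4, 150.9]
ee_rot: [-0.023, 1.0, 0.0, 0.0]
contact_force: [0.5, 0.2, -1.7]
gripper_width: 21.1
grasp_force: 59.9
```

```bash
python3 -c "
from h import *
stat();go([468.8,-401.7,25],0.045)
im=img('scene')
for d in arm.spot_point('scene','brush'): print(d['p'],d['centre'],at(im,d['centre'],125)[:2],at(im,d['centre'],0)[:2])"
```

```text
t 24.25 pos [ 469.6 -400.4  150.9] yaw 0.0466 tilt [0.     0.0002] F [ 0.5  0.2 -1.7] w 21.1 g 59.89430487155914
shift [ 0.0009 -0.0013  0.1259] turn [0.01 0.   0.09]
0.82 [180.6, 218.5] [ 501.88832384 -303.81322554] [ 402.70338087 -286.58559807]
0.57 [138.2, 226.6] [ 472.28674678 -396.08954767] [ 368.31407411 -393.78660098]
0.55 [93.7, 265.5] [ 520.76090094 -513.29146015] [ 424.62838987 -529.94463449]
0.55 [291.4, 208.6] [612.70225256 -68.22322698] [531.44024447 -12.89150689]
```

Request:
servo_tool([
  [0,0.001,-0.001,0.05,0,0,0],
  [0,0.001,-0.001,0.095,0,0,0],
  [0,0.001,-0.001,0.117,0,0,0],
  [0,0.001,-0.001,0.122,0,0,0],
  [0,0.001,-0.001,0.124,0,0,0],
  [0,0.001,-0.001,0.1255,0,0,0],
  [0,0.001,-0.001,0.1255,0,0,0],
])

```text
clock: 25.22
position: [468.8, -402.9, 26.2]
ee_rot: [-0.023, 1.0, -0.0, 0.001]
contact_force: [-0.3, 0.7, -2.1]
gripper_width: 20.7
grasp_force: 59.7
```

```bash
python3 -c "
from h import *
stat()"
```

```text
t 25.23 pos [ 468.8 -402.9   26.2] yaw 0.045 tilt [ 0.0017 -0.0009] F [-0.3  0.7 -2.1] w 20.7 g 59.69553351402283
```

Not touching yet (still the brush's weight), so go down slightly.

Request:
servo_tool([
  [0,0,0,0,0,0,0],
  [0,0,0,0.001,0,0,0],
  [0,0,0,0.001,0,0,0],
])

```text
clock: 25.6
position: [468.6, -402.9, 25.2]
ee_rot: [-0.023, 1.0, -0.0, 0.0]
contact_force: [-0.5, 0.5, 4.1]
gripper_width: 20.9
grasp_force: 60.4
```

```bash
python3 -c "
from h import *
stat()"
```

```text
t 25.6 pos [ 468.6 -402.9   25.2] yaw 0.0452 tilt [ 0.0008 -0.0008] F [-0.5  0.5  4.1] w 20.9 g 60.41598379611969
```

Request:
servo_tool([
  [1,0,0,0,0,0,0],
  [1,0,0,0,0,0,0],
  [1,0,0,0,0,0,0],
  [1,0,0,0,0,0,0],
  [1,0,0,-0.05,0,0,0],
  [1,0,0,-0.11,0,0,0],
  [1,0.03,0,-0.17,0,0,0],
  [1,0.058,0,-0.205,0,0,0],
  [1,0.058,0,-0.205,0,0,0],
  [1,0.058,0,-0.205,0,0,0],
])

```text
clock: 26.85
position: [410.1, -404.9, 228.7]
ee_rot: [-0.022, 1.0, 0.0, -0.0]
contact_force: [-0.2, -0.3, 0.2]
gripper_width: 85.6
grasp_force: 0.0
```

```bash
python3 -c "
from c import *
stat();im=img('wrist','w8')
for k,z in dict(brush=0,brush_grip=66).items():
  for d in arm.spot_point('wrist',k): print(k,d['p'],d['centre'],at(im,d['centre'],z)[:2])
for c in ['wrist','scene']:
  img(c)
  for d in arm.look_for(c,'brush'): print(c,d['p'],np.round(d['box']))
go([499,-17,242],.0925)"
```

```text
t 26.85 pos [ 410.1 -404.9  228.7] yaw 0.0445 tilt [-0.  0.] F [-0.2 -0.3  0.2] w 85.6 g 0.0
brush 0.97 [183.8, 175.5] [ 415.  -522.1]
brush 0.91 [379.6, 174.2] [ 403.1 -289.9]
brush 0.87 [281.4, 222.3] [ 468.  -403.7]
brush_grip 0.94 [399.9, 190.5] [ 408.6 -286.4]
brush_grip 0.88 [160.7, 185.7] [ 414.4 -527.1]
brush_grip 0.79 [281.9, 241.7] [ 468.8 -402.9]
wrist 0.87 [282. 238.  29. 116.]
wrist 0.77 [169. 183. 101.  94.]
wrist 0.72 [396. 182. 121.  84.]
scene 0.91 [ 87. 254.  42.  52.]
scene 0.67 [144. 247.  34.  48.]
scene 0.59 [180. 212.  37.  48.]
shift [-0.1  0.4 -0. ] turn [ 0.1 -0.1 -2.7]
```

Brush is upright: its origin and grip point project to one spot. Last, I'll check the tray's fit and the offcuts.

```bash
python3 -c "
from h import *
print([round(float(v),4) for v in go([499,-17,242],.0925)[0]])"
```

```text
shift [-0.106   0.3837 -0.0136] turn [ 0.06 -0.09 -2.71]
[-0.106, 0.3837, -0.0136]
```

Request:
servo_tool([
  [1,-0.106,0.383,-0.013,0,0,-2.7],
  [1,-0.106,0.383,-0.013,0,0,-2.7],
  [1,-0.106,0.383,-0.013,0,0,-2.7],
  [1,-0.106,0.383,-0.013,0,0,-2.7],
  [1,-0.106,0.383,-0.013,0,0,-2.7],
  [1,-0.106,0.383,-0.013,0,0,-2.7],
  [1,-0.106,0.383,-0.013,0,0,-2.7],
  [1,-0.106,0.383,-0.013,0,0,-2.7],
  [1,-0.106,0.383,-0.013,0,0,-2.7],
  [1,-0.106,0.383,-0.013,0,0,-2.7],
])

```text
clock: 28.45
position: [498.8, -18.8, 242.1]
ee_rot: [-0.045, 0.999, -0.0, -0.0]
contact_force: [0.4, -0.9, -0.4]
gripper_width: 85.1
grasp_force: 0.0
```

```bash
cat > f.py <<'E'
from c import *
im=img('wrist','w9')
s=im['st'];T=R.from_quat(s['ee_rot']).as_matrix();H=np.array(im['hand_eye']);O=np.array([575,146.8]);c,sn=np.cos(.0925),np.sin(.0925)
def px(l):
    w=np.r_[O+np.array([[c,-sn],[sn,c]])@np.array(l[:2]),l[2]]
    q=np.linalg.inv(H)@np.r_[T.T@(w-s['position']),1]; return np.array([im['fx']*q[0]/q[2]+im['cx'],im['fy']*q[1]/q[2]+im['cy']])
def loc(p): return np.round(np.array([[c,sn],[-sn,c]])@(p-O),1)
def E(a,b,z): return edge(im,px(a+[z]),px(b+[z]),z,5)
m=E([-80,-130],[20,-130],30); f=E([-100,-120],[-100,80],42)
print('board lo',loc(isect(m,f)))
k=E([-110,-270],[-45,-270],35); t=E([-116,-265],[-116,-135],35)
print('tray back lo',loc(isect(k,t)))
# scan across the joint at several x for a dark gap
from scipy.ndimage import map_coordinates
for x in (-75,-25,25):
    q=np.array([px([x,y,30 if y>-130 else 4]) for y in np.arange(-140,-122,2)])
    print(x,np.round(map_coordinates(im['color'].mean(2),[q[:,1],q[:,0]],order=1)))
E
python3 f.py; python3 o.py; python3 a.py | grep -E "vase|mug|candle"
```

```text
edge n 60 rms 0.19 ang -3.0472
  edge n 60 rms 0.12 ang 1.6674
board lo [ -99.5 -129.9]
  edge n 60 rms 0.07 ang 0.0935
  edge n 60 rms 0.0 ang 1.6633
tray back lo [-115.2 -270.1]
-75 [134. 133. 135. 137. 134. 120. 208. 212. 213.]
-25 [119. 125. 125. 133. 133. 108. 201. 202. 203.]
25 [130. 131. 134. 133. 134. 117. 202. 205. 205.]
t 28.5 pos [498.8 -18.8 242.2] yaw 0.0904 tilt [-0.0002 -0.0001] F [-0.2 -0.1 -0.7] w 85.3 g 0.0
wrist 0.91 [297. 207.] board [ -59. -142.] tray [ -52. -141.]
wrist 0.79 [280. 276.] board [  27. -161.] tray [  40. -161.]
wrist 0.62 [280. 219.] board [ -45. -161.] tray [ -37. -161.]
wrist 0.56 [289. 297.] board [  56. -150.] tray [  71. -150.]
scene 0.7 [321. 236.] board [  80. -169.] tray [  67. -156.]
scene 0.68 [304. 222.] board [  17. -175.] tray [   3. -162.]
scene 0.56 [293. 209.] board [ -32. -171.] tray [ -48. -158.]
scene 0.48 [286. 198.] board [ -73. -162.] tray [ -90. -149.]
scene 0.47 [294. 204.] board [ -42. -160.] tray [ -58. -147.]
scene 0.45 [310. 230.] board [  47. -179.] tray [  34. -166.]
top 0.3 [124. 242.] board [-98. 228.] tray [-95. 236.]
vase 0.59 [121.3 243.3] [455.6 382.5]
mug 0.94 [393.  168.5] [ 671.1 -357.5]
candle 0.75 [141.3 166.4] [670.6 341.5]
vase 0.75 [383.6 140.1] [452.6 383. ]
mug 0.71 [193.6 307.7] [ 659.  -364.8]
mug 0.54 [293.6 206.6] [528.7  -3.9]
candle 0.56 [419.1 194.7] [678.8 321.2]
```

```bash
python3 -c "
from bench import arm
print(arm.job_done())"
```

```text
the job is handed in; nothing more can be done
None
```

Job handed in at about 28.7 s: the tray is flush and square with the board, all five offcuts are in it, the brush stands upright clear of both, and the vase, mug and candle were left alone.

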